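Warm a sauce pot: place it and set the worn selector by clicks

TASK

First stand the open steel ramekin that is nearest to the warmer upright in the middle of the warmer's round hot plate, setting it down gently rather than dropping it, and let go of it. The warmer's selector has lost its markings, so then turn it anticlockwise all the way back to its off stop, and from there turn it clockwise exactly four clicks. Leave the ramekin on the plate, and leave the tub, the dredger, the tongs and the loose box where they are.

Things in the scene. Friction and masses are not known exactly. Their poses are not given: they have to be found in the camera images.
- ramekin_center (a point): Plain empty steel ramekin, the one nearest to the warmer, on its left (two like it stand far off by the back wall): 67 mm across the top, 50 across the foot, 52 mm high, about 0.11 kg. Grasp it across the outside just under the rim, or pinch its wall (which acts up to 13 mm thick). Point on its axis, 26 mm above its underside (half-way up), z up. May change places with the tub and the dredger.
- ramekin: The same ramekin; origin at the centre of its underside, z up.
- warmer: Low steel-grey box on the worktop, fixed; 200 mm deep (x, to its back), 320 mm wide (y, to its left), flat top 68 mm above the worktop. Origin at the centre of its underside. On top: a round hot plate at its left, the selector knob at its right (axis at x = 0, y = -90 mm).
- plate_top (a point): Centre of the upper face of the warmer's round dark hot plate: 114 mm across, 9 mm proud of the warmer's flat top, with a 3 mm high trim ring round it 128 mm across. Axes as the warmer's, z up.
- selector_grip (a point): Black knob, vertical axis. A skirt 54 mm across (top 9 mm above the warmer's top) carries a grip bar 12 mm thick, 40 mm long (23 mm behind the axis, 17 ahead, plus a pointed nose), top 37 mm above the warmer's top; white line at the nose end. Point on the axis, 13 mm below the bar's top. Axes turn with the knob: y along the bar to the nose, x across it (close fingers along x).
- selector (a joint): Selector angle, rad: 0 at off (nose to the warmer's left, at a small raised ridge; stop 0.03 beyond), growing clockwise seen from above, other stop at 2.8. It clicks every 20 degrees: rests at 0, 0.349, 0.698 .. 2.793 and springs into the nearest when let go; a click takes about 0.12 N m. Starts two to six clicks from off.
- sauce_tub: Bystander: lidded plastic dip tub, 66 x 73 x 37 mm, origin at the centre of its underside.
- dredger: Bystander: round white salt dredger, 68 mm across, 115 mm high, origin at the centre of its underside.
- tongs: Bystander: steel tongs lying right of the warmer, 268 mm long, 21 mm high, origin at the centre of the underside.
- chip_box_a: Bystander: closed brown carton at the left, 133 x 64 x 60 mm, origin at the centre of its underside.
Things that resemble listed ones, but are neither listed nor needed, are in the scene too. Leave any orange look-alike of the ramekin alone.

How it is judged (in metres and radians):
On the way, in this order (a step that is already met when the one before it is completed fails the run):
1. the ramekin stands upright in the middle of the hot plate and is released (horizontal distance between ramekin_center and plate_top below 0.02 m and z of ramekin_center in the frame of plate_top between 0.021 and 0.031 m and angle between ramekin_center's own z axis and vertical below 0.1 rad and linear speed of ramekin below 0.03 m/s and contact force between the fingers and ramekin below 0.1 N), for 0.2 s.
2. the selector is turned back to its off stop (value of joint selector below 0.12 rad), for 0.1 s.
At the end, for the whole second after the job is handed in: The selector rests in the fourth detent clockwise from the off stop (1.396 rad, within 0.09 rad); the ramekin stands upright (within 0.1 rad) and at rest on the hot plate, its axis within 20 mm of the plate's centre, released (all of step 1 and value of joint selector between 1.306 and 1.486 rad and velocity of joint selector between -0.05 and 0.05 rad/s); the robot touches nothing.
It fails at once if the ramekin is dropped onto the plate (faster than 0.6 m/s while low over it) (horizontal distance between ramekin_center and plate_top below 0.06 m and z of ramekin_center in the frame of plate_top below 0.07 m and linear speed of ramekin above 0.6 m/s).
It fails at once if the tub is shoved more than 40 mm (distance of sauce_tub from where it was at the start of the episode above 0.04 m).
It fails at once if the dredger is shoved more than 40 mm (distance of dredger from where it was at the start of the episode above 0.04 m).
It fails at once if the tongs is shoved more than 40 mm (distance of tongs from where it was at the start of the episode above 0.04 m).
It fails at once if the loose box is shoved more than 40 mm (distance of chip_box_a from where it was at the start of the episode above 0.04 m).
It also fails if it takes over 72 s, if anything falls off the work surface, if the arm or the gripper's body presses on something with over 40 N, if the wrist force passes 120 N, or if a joint passes its speed limit or range.

ROBOT

A 6-joint arm with a two-finger parallel gripper is mounted at the origin on a cart in front of the work surface, level with it; the furniture and walls round the work are solid. World frame = base frame: x ahead of the robot, y to its left, z up, the work surface at z = 0. Lengths are in mm, angles in rad, forces in N, time in s.
With the tool pointing down it reaches from about 325 to 875 mm from the base axis. Payload 4.4 kg.
Tool frame: the origin (TCP) lies on the centre line of the jaws, within the pads' length; the fingertips stand ahead of it and the grasp point (between the pads) lies 6 mm ahead of it (ctrl.tcp_to_tips is the z of the fingertips in the tool frame, in mm); z points along the fingers, y is the direction in which the jaws open and shut (so a half turn about z gives the same grasp; the last joint's range is limited). The gripper opens to 85 mm and grips with 20 to 120 N. Pads are 22 mm wide; open, the fingers measure 114 mm over their backs; the gripper's body (76 mm by 85 mm) begins 54 mm behind the grasp point. The pads swing forward as they close: fully open they stand 13 mm farther back than shut.
Start: joints at [1.157, 0.207, 1.542, -0, 1.393, -0.15], TCP at [149.386, 555.258, 256.282] pointing down, gripper open.
Joint ranges: [-2.73, 2.73], [-0.86, 2.22], [0.23, 2.46], [-1.11, 4.25], [0.08, 2.63], [-2.82, 2.82]. Speed limits (rad/s): [2.79, 2.79, 3.14, 3.14, 3.14, 3.14].

INTERFACE

Orientations are given as a 3x3 rotation matrix whose columns are the frame's x, y, z axes.
In Python, from plant import ctrl, sensors, optics gives the robot as it stands. Calls block until the motion is done:
- ctrl.move_ptp(position, orientation): joint-space move of the TCP to a pose.
- ctrl.move_l(position, rot=None, vel=150, threshold=None): straight line of the TCP; rot=None keeps the orientation; vel is the mean speed in mm/s. With threshold (N) it stops when the force on the tool has changed by that much, and returns True; else False.
- ctrl.set_joints(angles): joint-space move.
- ctrl.gripper_to(opening, force=None): finger opening in mm; force is the grip in N (None keeps the last); returns when the fingers have stopped.
- ctrl.hold(seconds).
- ctrl.solve_ik(position, orientation): joint angles nearest the present ones, or None.
- sensors.read_state(): the state.
- optics.grab_frame(name): name is "side" or "top"; returns (picture, depth): 420x560x3 uint8, red, green, blue; 420x560 float32, mm along the optical axis (not along the pixel's ray), 0 where there is no reading.
- optics.camera_params(name): a dict with "mtx" (3x3 intrinsics, pixels), "R" (3x3) and "t" (3): a world point X has camera coordinates R X + t. Camera axes: x right, y down, z forward; pixel columns grow to the right and rows downward; lengths in mm; the calibration is good to about 2 mm. A picture is of the moment at which its call begins. camera_params takes no time and is no camera call.
A pose or a line that the arm cannot do raises ctrl.MotionError and nothing moves.
- ctrl.finish_job(): hands the job in, once; it reports no verdict.
The state is a dict: "t": time; "q": joint angles; "qvel": joint speeds; "tau": joint torques, N m; "eef_pos": TCP position; "eef_rot": TCP orientation; "force": force on the tool from outside, world axes, zero at the start; "wrist_torque": the same for the moment, N m; "grip_width": finger opening in mm.
Only numpy, scipy, OpenCV 4.12 (cv2) and the standard library are available. Lean on these libraries where they do the work, as an engineer would, in place of code of your own. Each camera call takes 0.05 s, during which the arm holds its last target.

## Working session

There is one attempt and no reset: what is moved stays moved. The work goes in short steps, each a Python script; the robot and the scene stay as the last script left them, time stands still between calls to the robot, and variables do not carry over. Pictures are saved under pics/ and viewed, and the job is handed in when it is done.

```bash
ls; mkdir -p pics; python3 - <<'E'
from plant import ctrl,sensors,optics
import cv2,numpy as np
for n in("side","top"):
    p,d=optics.grab_frame(n); cv2.imwrite(f"pics/{n}0.png",p[:,:,::-1]); np.save(f"pics/{n}0_d.npy",d)
    c=optics.camera_params(n); print(n,c, (d==0).mean())
s=sensors.read_state(); print(s, ctrl.tcp_to_tips)
E
```

```text
pics
side {'mtx': array([[511.87178402,   0.        , 285.45980208],
       [  0.        , 511.87178402, 207.37883559],
       [  0.        ,   0.        ,   1.        ]]), 'R': array([[-0.98916543, -0.14610333, -0.01433755],
       [-0.06635168,  0.53205622, -0.84410523],
       [ 0.13095497, -0.83400839, -0.53598582]]), 't': array([ 473.16861396,   51.69313081, 2087.11832573])} 0.004085884353741497
top {'mtx': array([[475.81144931,   0.        , 284.91257591],
       [  0.        , 475.81144931, 208.55371121],
       [  0.        ,   0.        ,   1.        ]]), 'R': array([[-0.09354615, -0.99561378, -0.00152539],
       [-0.77411069,  0.07369741, -0.62874584],
       [ 0.62610044, -0.05763593, -0.77760938]]), 't': array([ 151.0927402 ,  422.35749117, 1582.14675092])} 0.5862457482993197
{'t': 0.1, 'q': array([ 1.15746471e+00,  2.07371613e-01,  1.54284163e+00,  5.15924779e-07,
        1.39353529e+00, -1.50494441e-01]), 'qvel': array([-9.74722563e-04, -1.58659735e-03, -4.75623868e-03,  1.00169056e-03,
        4.94704117e-04, -6.97566667e-06]), 'tau': array([ 5.08455141e-04, -3.84092045e+01, -2.92550057e+01, -1.42041035e-04,
        4.86596109e-03,  2.33146793e-06]), 'eef_pos': array([149.13889706, 554.64391221, 255.20644826]), 'eef_rot': array([[-9.65656543e-01,  2.59820496e-01, -8.66402595e-04],
       [ 2.59821739e-01,  9.65654579e-01, -1.97412706e-03],
       [ 3.23726960e-04, -2.13143894e-03, -9.99997676e-01]]), 'force': array([-0.87974069,  0.63394086, -0.72132881]), 'wrist_torque': array([0.00139793, 0.00021557, 0.00532854]), 'grip_width': 85.53095057875615} 25.0
```

View pics/side0.png

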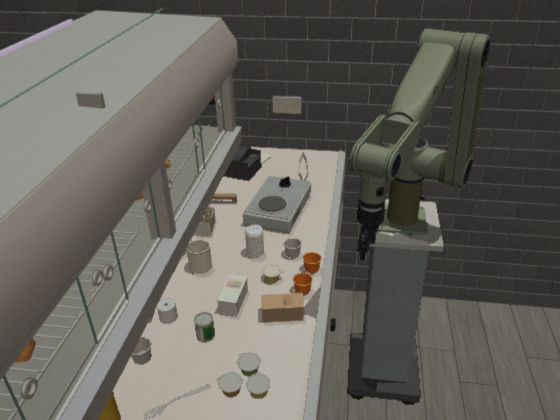

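View pics/top0.png

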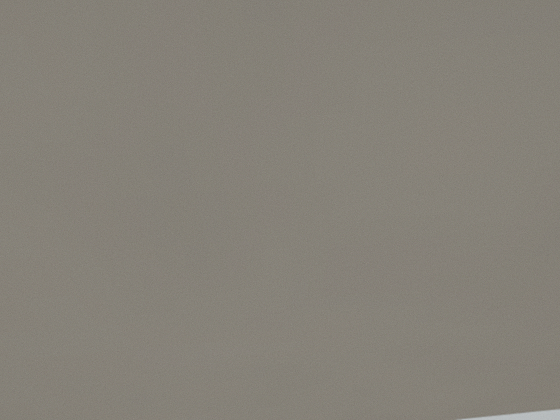

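The side view shows the warmer at about (280,203), its plate at (272,204), the knob at (285,183), a steel ramekin at (292,248), orange look-alikes at (312,263) and (302,284), and the carton at (283,307). The top camera shows only a plain grey surface, so something is blocking it.

```bash
cat > h.py <<'E'
from plant import ctrl,sensors,optics
import cv2,numpy as np
def cp(n):
    c=optics.camera_params(n); return c['mtx'],np.array(c['R']),np.array(c['t'])
def pt(n,u,v,d):
    K,R,t=cp(n); r=np.linalg.inv(K)@[u,v,1]; return R.T@(r*d-t)
def ray(n,u,v,z):
    K,R,t=cp(n); r=R.T@np.linalg.inv(K)@[u,v,1]; C=-R.T@t; return C+r*(z-C[2])/r[2]
def proj(n,X):
    K,R,t=cp(n); p=K@(R@np.array(X,float)+t); return p[:2]/p[2]
E
python3 - <<'E'
from h import *
for n in("side","top"):
    K,R,t=cp(n); print(n,-R.T@t)
d=np.load("pics/top0_d.npy"); print(np.unique(d.round())[:10],d.max(), [d[r,c] for r in(10,200,410) for c in(10,280,550)])
im=cv2.imread("pics/side0.png")[140:330,180:350]; cv2.imwrite("pics/side0z.png",cv2.resize(im,None,fx=3.1,fy=3.1,interpolation=cv2.INTER_CUBIC))
E
```

```text
side [ 198.15344808 1782.30205751 1169.08434659]
top [-649.497175    210.49186336 1496.0781407 ]
[ 0. 50. 51. 52. 53. 54. 55. 56. 57. 58.] 118.4772 [np.float32(0.0), np.float32(0.0), np.float32(0.0), np.float32(0.0), np.float32(0.0), np.float32(0.0), np.float32(79.877785), np.float32(94.53289), np.float32(117.304565)]
```

View pics/side0z.png

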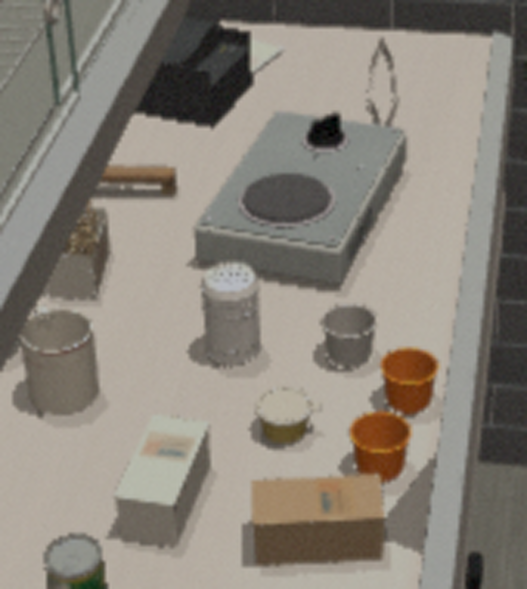

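```bash
python3 - <<'E'
from h import *
d=np.load("pics/side0_d.npy")
for u,v in [(465,100),(485,50),(430,45),(485,150),(440,165),(400,90),(385,150)]:
    print(u,v,pt("side",u,v,d[v,u]).round())
dt=np.load("pics/top0_d.npy")
for v,u in [(410,10),(410,550),(200,280),(300,280),(380,20),(380,540)]: print(v,u,dt[v,u], pt("top",u,v,dt[v,u]).round())
m=dt>0; print(np.where(m.any(1))[0][[0,-1]])
# where warmer etc. would appear in top
print(proj("top",[600,100,70]),proj("top",[400,500,0]))
# ramekin & warmer coarse
for u,v in [(292,248),(272,204),(285,183),(254,240),(312,263),(302,284),(283,307),(271,274)]:
    print(u,v,pt("side",u,v,d[v,u]).round(1))
E
```

```text
465 100 [-125.  187.  587.]
485 50 [-158.  181.  741.]
430 45 [  1. 166. 748.]
485 150 [-427. -621.   39.]
440 165 [-98.  96. 309.]
400 90 [ 87. 319. 658.]
385 150 [127. 574. 587.]
410 10 79.877785 [-621.  254. 1413.]
410 550 117.304565 [-621.  142. 1374.]
200 280 0.0 [-649.  210. 1496.]
300 280 58.583023 [-621.  209. 1443.]
380 20 70.99364 [-621.  248. 1425.]
380 540 95.35216 [-621.  157. 1400.]
[203 419]
[283.73330762 188.80739963] [183.58324952 248.00625557]
292 248 [407.1 315.5  54.3]
272 204 [521.5  69.8  80.3]
285 183 [493.5 -97.4  84.5]
254 240 [543.9 323.7  83.3]
312 263 [327.5 383.5  47.4]
302 284 [353.8 456.   11. ]
283 307 [392.6 626.5  60.1]
271 274 [461.  452.   40.2]
```

The top camera is blocked by a fixed sheet at x≈-621, so I'll measure with the side camera and its depth.

```bash
cat >> h.py <<'E'
def cloud(n,d):
    K,R,t=cp(n); v,u=np.mgrid[:d.shape[0],:d.shape[1]]
    c=np.stack([(u-K[0,2])/K[0,0]*d,(v-K[1,2])/K[1,1]*d,d],-1)-t
    return c@R
def circ(P):
    A=np.c_[2*P[:,:2],np.ones(len(P))]; s=np.linalg.lstsq(A,(P[:,:2]**2).sum(1),rcond=None)[0]
    return s[:2],np.sqrt(s[2]+s[0]**2+s[1]**2)
E
python3 - <<'E'
from h import *
d=np.load("pics/side0_d.npy"); im=cv2.imread("pics/side0.png"); P=cloud("side",d)
X,Y,Z=P[...,0],P[...,1],P[...,2]
t=(abs(X-400)<300)&(abs(Y-100)<500)&(abs(Z)<15); print("table z",np.median(Z[t]),Z[t].std())
m=(d>0)&(X>330)&(X<720)&(Y>-220)&(Y<290)&(Z>58)&(Z<76)
n,l,st,ct=cv2.connectedComponentsWithStats(m.astype(np.uint8)); k=1+st[1:,4].argmax(); m=l==k
Q=P[m]; print("top z",np.median(Q[:,2]),Q[:,2].std(),len(Q)); print(cv2.minAreaRect(Q[:,:2].astype(np.float32)))
# image silhouette of warmer top: ray at z=68
cnt=max(cv2.findContours(m.astype(np.uint8),cv2.RETR_EXTERNAL,cv2.CHAIN_APPROX_NONE)[0],key=cv2.contourArea)
R_=np.array([ray("side",*c[0],68)[:2] for c in cnt],np.float32); print("ray rect",cv2.minAreaRect(R_))
# plate: dark pixels
g=im.max(2); mp=((g<100)&(Z>66)&(Z<90)&(X>440)&(X<620)&(Y>-20)&(Y<160)).astype(np.uint8)
c=max(cv2.findContours(mp,cv2.RETR_EXTERNAL,cv2.CHAIN_APPROX_NONE)[0],key=cv2.contourArea)
c=cv2.convexHull(c); r=np.array([ray("side",*q[0],77)[:2] for q in c]); print("plate",circ(r),cv2.fitEllipse(c)); 
mk=(Z>80)&(X>400)&(X<620)&(Y>-160)&(Y<-40); print("knob pts",mk.sum(),P[mk].round().tolist()[:60])
# ramekin
mr=(d>0)&(X>360)&(X<460)&(Y>260)&(Y<370)&(Z>8)
print("ram",mr.sum(),np.where(mr)[0].min(),np.where(mr)[0].max(),np.where(mr)[1].min(),np.where(mr)[1].max())
top=P[mr&(Z>44)]; print(top[:,2].max(),top.min(0),top.max(0),circ(top),len(top))
cv2.imwrite("pics/ramz.png",cv2.resize(im[225:270,265:325],None,fx=12,fy=12,interpolation=cv2.INTER_NEAREST))
cv2.imwrite("pics/knobz.png",cv2.resize(im[165:200,260:310],None,fx=14,fy=14,interpolation=cv2.INTER_CUBIC))
E
```

```text
table z 0.8332472902958913 3.5959342381996695
top z 68.63027538414242 3.890589497324035 1562
((509.7851867675781, -14.483291625976562), (332.7538757324219, 202.0484161376953), 80.74832153320312)
ray rect ((507.3938293457031, -3.3876190185546875), (337.1583251953125, 201.66615295410156), 80.70478820800781)
plate (array([523.68925069,  60.25095279]), np.float64(57.799799645873975)) ((271.859619140625, 203.6152801513672), (15.637354850769043, 27.913408279418945), 87.42234802246094)
knob pts 66 [[484.0, -124.0, 105.0], [495.0, -113.0, 105.0], [491.0, -110.0, 107.0], [487.0, -111.0, 106.0], [482.0, -112.0, 106.0], [478.0, -109.0, 108.0], [507.0, -106.0, 103.0], [503.0, -105.0, 104.0], [498.0, -103.0, 106.0], [494.0, -104.0, 105.0], [490.0, -107.0, 104.0], [487.0, -114.0, 100.0], [483.0, -119.0, 98.0], [480.0, -124.0, 95.0], [509.0, -90.0, 107.0], [506.0, -98.0, 103.0], [501.0, -91.0, 107.0], [497.0, -97.0, 104.0], [494.0, -105.0, 100.0], [490.0, -106.0, 100.0], [486.0, -104.0, 101.0], [484.0, -119.0, 93.0], [479.0, -120.0, 93.0], [513.0, -86.0, 104.0], [508.0, -85.0, 105.0], [505.0, -87.0
[... 267 characters left out ...]
-96.0, 95.0], [494.0, -99.0, 93.0], [489.0, -96.0, 95.0], [487.0, -110.0, 88.0], [483.0, -118.0, 84.0], [478.0, -112.0, 87.0], [513.0, -87.0, 94.0], [510.0, -94.0, 90.0], [507.0, -100.0, 87.0], [502.0, -95.0, 90.0], [500.0, -110.0, 82.0], [494.0, -99.0, 88.0], [491.0, -111.0, 82.0], [487.0, -112.0, 82.0], [518.0, -88.0, 88.0], [515.0, -96.0, 84.0], [509.0, -86.0, 90.0], [504.0, -82.0, 93.0], [501.0, -90.0, 88.0], [498.0, -98.0, 84.0], [494.0, -97.0, 84.0], [513.0, -82.0, 87.0], [510.0, -91.0, 82.0]]
ram 192 239 262 284 303
56.40480217396068 [360.66452019 260.83470677  44.22280652] [442.89487051 369.97297675  56.40480217] (array([400.00578071, 304.02569902]), np.float64(36.67841560160627)) 60
```

View pics/ramz.png

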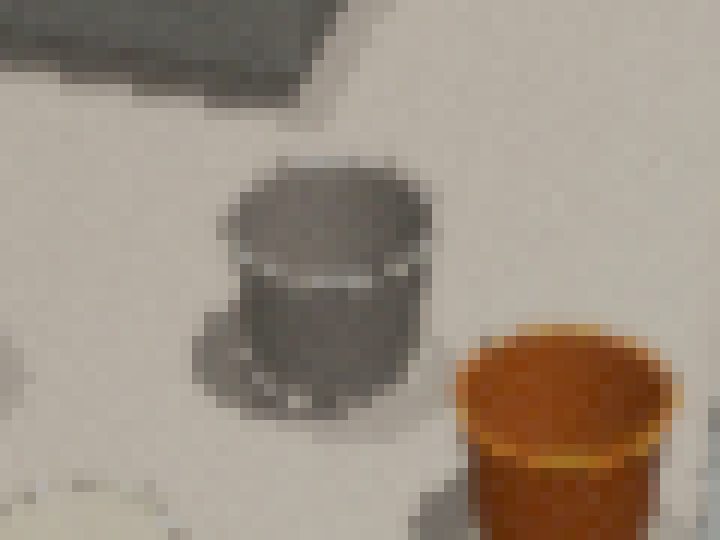

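View pics/knobz.png

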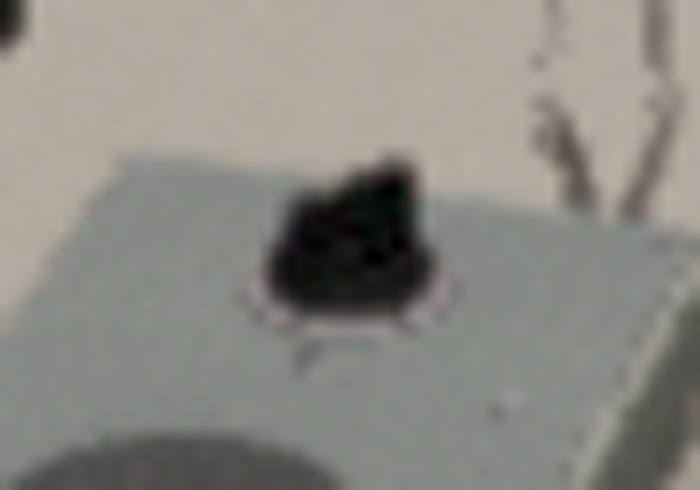

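```bash
python3 - <<'E'
from h import *
im=cv2.imread("pics/side0.png"); 
# avg several frames for noise
F=np.mean([optics.grab_frame("side")[0].astype(float) for _ in range(6)],0)[:,:,::-1]; np.save("pics/avg.npy",F)
f=np.clip(F,0,255).astype(np.uint8)
z=f[168:194,270:302]; z=np.clip(z.astype(float)*1.6,0,255).astype(np.uint8); cv2.imwrite("pics/knobn.png",cv2.resize(z,None,fx=22,fy=22,interpolation=cv2.INTER_NEAREST))
cv2.imwrite("pics/warm.png",cv2.resize(f[165:235,235:320],None,fx=8,fy=8,interpolation=cv2.INTER_NEAREST))
E
```

```text
(no output)
```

View pics/knobn.png

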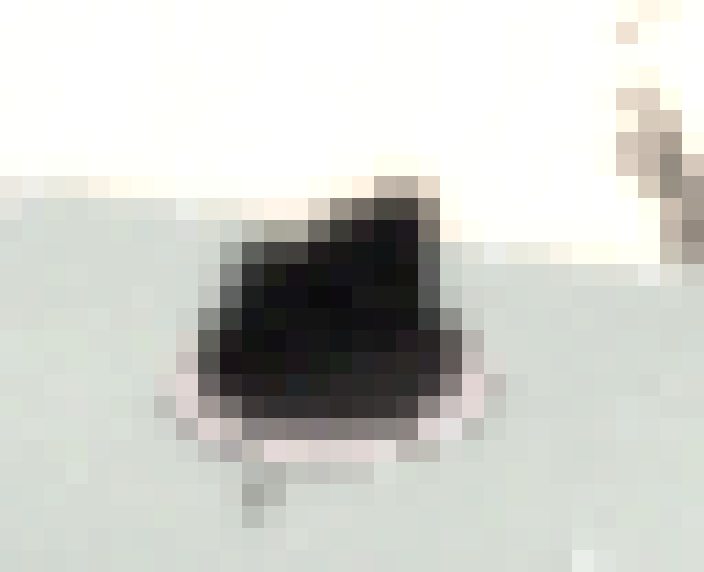

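View pics/warm.png

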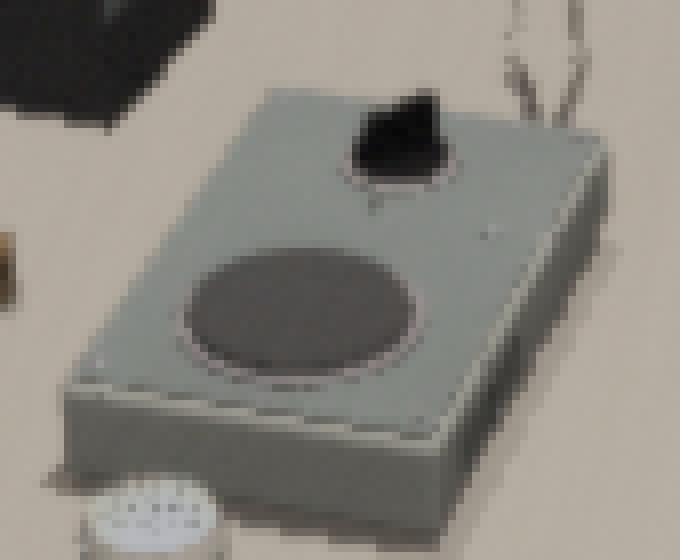

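```bash
python3 - <<'E'
from h import *
c={k:ray("side",u,v,68)[:2] for k,(u,v) in dict(A=(289.5,219.1),B=(243.5,213),C=(268.25,175.75),D=(309.9,181.75)).items()}
for k in c: print(k,c[k].round(1))
ctr=sum(c.values())/4; print("ctr",ctr)
yv=(c['A']-c['D']+c['B']-c['C'])/2; xv=(c['B']-c['A']+c['C']-c['D'])/2
print(np.linalg.norm(yv),np.linalg.norm(xv),np.degrees(np.arctan2(*yv[::-1]))-90,np.degrees(np.arctan2(*xv[::-1])))
for s in "A-D B-C B-A C-D".split():
    w=c[s[0]]-c[s[2]]; print(s,np.linalg.norm(w),np.degrees(np.arctan2(w[1],w[0])))
yaw=np.radians(-9.25); W=np.array([[np.cos(yaw),-np.sin(yaw)],[np.sin(yaw),np.cos(yaw)]])
print("knob pred",ctr+W@[0,-90])
print("bar",ray("side",280.1,178.5,105),ray("side",289,176.1,105))
l,r=ray("side",276.9,185.8,68),ray("side",292.5,185.8,68);print("ring lr",l,r); print("ring bottom", ray("side",284.4,188.3,68)); print("ridge",ray("side",281.3,190,69))
# plate from averaged image
F=np.load("pics/avg.npy"); g=F.max(2); up=cv2.resize(g.astype(np.float32),None,fx=8,fy=8,interpolation=cv2.INTER_LINEAR)
sub=np.zeros(up.shape,np.uint8); a=(slice(192*8,215*8),slice(255*8,290*8)); sub[a]=(up[a]<100); 
cc=max(cv2.findContours(sub,cv2.RETR_EXTERNAL,cv2.CHAIN_APPROX_NONE)[0],key=cv2.contourArea)[:,0]
q=np.array([ray("side",(u+.5)/8-.5,(v+.5)/8-.5,77)[:2] for u,v in cc]); e=circ(q); print("plate",e,(np.linalg.norm(q-e[0],axis=1)-e[1]).std(), W.T@(e[0]-ctr))
# ramekin rim
for (u0,u1,v0,v1) in [(225,437,157,287)]:
    u=(u0+u1)/24+265-.5;v=(v0+v1)/24+225-.5
    print("ram",ray("side",u,v,52), [ray("side",u0/12+264.5,v,52)[:2],ray("side",u1/12+264.5,v,52)[:2],ray("side",u,v0/12+224.5,52)[:2],ray("side",u,v1/12+224.5,52)[:2]])
    print("foot near", ray("side",u,412/12+224.5,0), ray("side",243/12+264.5,380/12+224.5,0),ray("side",412/12+264.5,380/12+224.5,0))
E
```

```text
A [439.3 150.8]
B [625.8 130.5]
C [ 581.6 -181.3]
D [ 392. -150.]
ctr [509.66430438 -12.47902835]
309.71394309767874 189.80667202887565 -8.49224802945595 -7.817041017223486
A-D 304.47924857938943 81.07178486944196
B-C 314.965972735719 81.92920337470085
B-A 187.62588364644265 -6.207380058378072
C-D 192.13379967576992 -9.388925908709611
knob pred [ 495.19747347 -101.30870134]
bar [514.31011734 -97.55137625 105.        ] [ 479.64073523 -122.99790646  105.        ]
ring lr [529.01833272 -97.73211539  68.        ] [ 462.42189451 -105.88497193   68.        ]
ring bottom [493.83699908 -80.58663138  68.        ]
ridge [504.50123527 -63.17479025  69.        ]
plate (array([523.66425591,  60.20270343]), np.float64(58.18121922922054)) 1.5024257630830675 [ 2.13485326 73.98699332]
ram [411.34683447 282.23528572  52.        ] [array([443.50161152, 286.34742974]), array([379.2187924 , 278.12656073]), array([415.93516962, 248.63577213]), array([406.89424535, 314.84075671])]
foot near [408.02658025 309.39345412   0.        ] [437.12616954 297.10790088   0.        ] [385.39057206 290.43877304   0.        ]
```

```bash
python3 - <<'E'
from h import *
fr=[optics.grab_frame("side") for _ in range(24)]
D=np.array([f[1] for f in fr]); D[D==0]=np.nan; d=np.nanmedian(D,0); s=np.nanstd(D,0); print(np.nanmedian(s))
np.save("pics/davg.npy",d); P=cloud("side",d)
t=P[(abs(P[...,0]-400)<150)&(abs(P[...,1]-200)<300)&(abs(P[...,2])<15)]; print(len(t),np.median(t[:,2]),t[:,2].std())
for v in range(174,192): print(v,' '.join("%4d,%5d,%3d|"%tuple(P[v,u].round()) for u in range(277,294,1)))
E
```

```text
4.669606
5118 0.6978419324648231 2.313299770670509
174  567, -324,  1|  562, -322,  2|  557, -325,  1|  552, -322,  3|  547, -321,  3|  543, -323,  2|  538, -324,  2|  533, -326,  1|  529, -329,  0|  524, -326,  2|  519, -326,  2|  515, -328,  2|  510, -328,  2|  506, -332,  0|  501, -331,  1|  496, -329,  2|  491, -332,  1|
175  565, -315,  0|  561, -318, -1|  556, -316,  0|  550, -310,  3|  546, -314,  2|  541, -314,  2|  537, -316,  1|  532, -319,  0|  528, -318,  1|  523, -317,  2|  518, -317,  2|  513, -319,  1|  509, -322,  0|  504, -321,  0|  499, -320,  1|  494, -321,  1|  490, -322,  1|
176  564, -306,  0|  558, -301,  3|  554, -304,  1|  550, -308,  0|  544, -304,  2|  540, -304,  2|  536, -309,  0|  531, -310, -1|  526, -309,  1|  521, -309,  1|  516, -306,  3|  484, -122,106|  507, -311,  0|  503, -311,  1|  498, -313,  0|  493, -310,  2|  488, -310,  2|
177  541, -172, 69|  537, -174, 68|  532, -173, 69|  528, -175, 69|  523, -174, 70|  538, -295,  2|  534, -298,  0|  529, -296,  2|  495, -111,106|  491, -112,106|  487, -111,107|  483, -113,106|  479, -118,104|  501, -30
[... 3218 characters left out ...]
 71|  490,  -73, 69|  486,  -75, 68|  482,  -75, 69|  477,  -74, 69|  473,  -76, 69|  469,  -74, 70|  465,  -78, 68|  461,  -77, 69|  456,  -76, 70|
190  522,  -60, 69|  519,  -63, 68|  514,  -61, 70|  510,  -63, 69|  505,  -59, 71|  501,  -63, 69|  497,  -65, 69|  493,  -64, 69|  489,  -66, 68|  485,  -65, 69|  481,  -66, 69|  477,  -69, 68|  472,  -65, 70|  468,  -67, 69|  464,  -68, 69|  459,  -67, 70|  455,  -71, 68|
191  521,  -50, 71|  517,  -54, 69|  513,  -54, 69|  509,  -56, 68|  505,  -56, 68|  500,  -52, 71|  496,  -54, 70|  492,  -59, 67|  488,  -56, 69|  484,  -59, 68|  479,  -56, 70|  475,  -55, 71|  471,  -59, 69|  466,  -58, 70|  462,  -59, 70|  458,  -61, 69|  454,  -60, 69|
```

```bash
python3 - <<'E'
from h import *
d=np.load("pics/davg.npy"); P=cloud("side",d)
for u,v in [(225,140),(200,200),(160,260),(228,110),(220,50),(150,100),(110,250)]: print(u,v,P[v,u].round())
X,Y,Z=[P[...,i] for i in range(3)]
m=(Z>120)&(X>250); print("lowest furniture front: min X",[ (z,np.nanmin(X[m&(abs(Z-z)<50)]).round() if (m&(abs(Z-z)<50)).any() else None) for z in range(150,1000,100)])
m=(X>370)&(X<455)&(Y>235)&(Y<330)&(Z>10)&(Z<70); print(m.sum())
r=P[m&(Z>49)]; print("rim",circ(r),len(r),r.min(0),r.max(0))
def jr(a): 
    c,s=np.cos(a),np.sin(a); y=np.array([c,s,0]); z=np.array([0,0,-1.]); return np.c_[np.cross(y,z),y,z]
for nm,p in dict(ram=[411,282,200],plate=[524,60,220],knob=[497,-104,200]).items():
  for a in range(-90,271,30):
    q=ctrl.solve_ik(p,jr(np.radians(a))); print(nm,a,None if q is None else np.round(q,2))
E
```

```text
225 140 [708.  21. 328.]
200 200 [680. 457. 324.]
160 260 [696. 773. 329.]
228 110 [710. -64. 418.]
220 50 [684.  72. 689.]
150 100 [707. 648. 725.]
110 250 [855. 736. 318.]
lowest furniture front: min X [(150, np.float64(250.0)), (250, np.float64(250.0)), (350, np.float64(250.0)), (450, np.float64(250.0)), (550, np.float64(250.0)), (650, np.float64(250.0)), (750, np.float64(250.0)), (850, None), (950, None)]
274
rim (array([410.63791037, 282.49544144]), np.float64(31.453973397810167)) 46 [378.25772821 249.48012112  49.15581485] [442.57598645 313.87903527  53.95112594]
ram -90 [ 0.43  0.1   1.79 -0.    1.26  2.  ]
ram -60 [ 0.43  0.1   1.79 -0.    1.26  1.47]
ram -30 [ 0.43  0.1   1.79 -0.    1.26  0.95]
ram 0 [ 0.43  0.1   1.79 -0.    1.26  0.43]
ram 30 [ 0.43  0.1   1.79 -0.    1.26 -0.1 ]
ram 60 [ 0.43  0.1   1.79 -0.    1.26 -0.62]
ram 90 [ 0.43  0.1   1.79 -0.    1.26 -1.14]
ram 120 [ 0.43  0.1   1.79 -0.    1.26 -1.67]
ram 150 [ 0.43  0.1   1.79 -0.    1.26 -2.19]
ram 180 [ 0.43  0.1   1.79 -0.    1.26 -2.71]
ram 210 None
ram 240 [ 0.43  0.1   1.79 -0.    1.26  2.52]
ram 270 [ 
[... 494 characters left out ...]
  0.14  1.7  -0.    1.3   2.57]
plate 240 [-0.05  0.14  1.7  -0.    1.3   2.04]
plate 270 [-0.05  0.14  1.7  -0.    1.3   1.52]
knob -90 [-0.38  0.12  1.76 -0.    1.26  1.19]
knob -60 [-0.38  0.12  1.76 -0.    1.26  0.67]
knob -30 [-0.38  0.12  1.76 -0.    1.26  0.15]
knob 0 [-0.38  0.12  1.76 -0.    1.26 -0.38]
knob 30 [-0.38  0.12  1.76 -0.    1.26 -0.9 ]
knob 60 [-0.38  0.12  1.76 -0.    1.26 -1.42]
knob 90 [-0.38  0.12  1.76 -0.    1.26 -1.95]
knob 120 [-0.38  0.12  1.76 -0.    1.26 -2.47]
knob 150 None
knob 180 [-0.38  0.12  1.76 -0.    1.26  2.76]
knob 210 [-0.38  0.12  1.76 -0.    1.26  2.24]
knob 240 [-0.38  0.12  1.76 -0.    1.26  1.72]
knob 270 [-0.38  0.12  1.76 -0.    1.26  1.19]
```

```bash
cat >> h.py <<'E'
def jr(a):
    a=np.radians(a); c,s=np.cos(a),np.sin(a); y=np.array([c,s,0]); z=np.array([0,0,-1.]); return np.c_[np.cross(y,z),y,z]
def st(m=""):
    s=sensors.read_state(); print(m,"t%.2f"%s['t'],s['eef_pos'].round(1),"F",s['force'].round(2),"T",s['wrist_torque'].round(3),"w%.1f"%s['grip_width']); return s
def snap(name,box=None,f=4):
    p,d=optics.grab_frame("side"); b=p[:,:,::-1]
    if box: x0,x1,y0,y1=box; b=cv2.resize(b[y0:y1,x0:x1],None,fx=f,fy=f,interpolation=cv2.INTER_CUBIC)
    cv2.imwrite("pics/"+name+".png",b); return p,d
E
python3 - <<'E'
from h import *
R=jr(30)
ctrl.move_ptp([411,282,200],R); st()
ctrl.move_l([411,282,100],vel=150)
snap("hover",(230,370,150,290),5)
st()
E
```

```text
t3.02 [410.8 282.8 200.3] F [0.77 0.82 1.52] T [ 0.02  -0.029  0.035] w85.5
 t3.89 [411.9 282.7 101.2] F [-0.28  0.41 -0.62] T [ 0.007 -0.012  0.029] w85.6
```

View pics/hover.png

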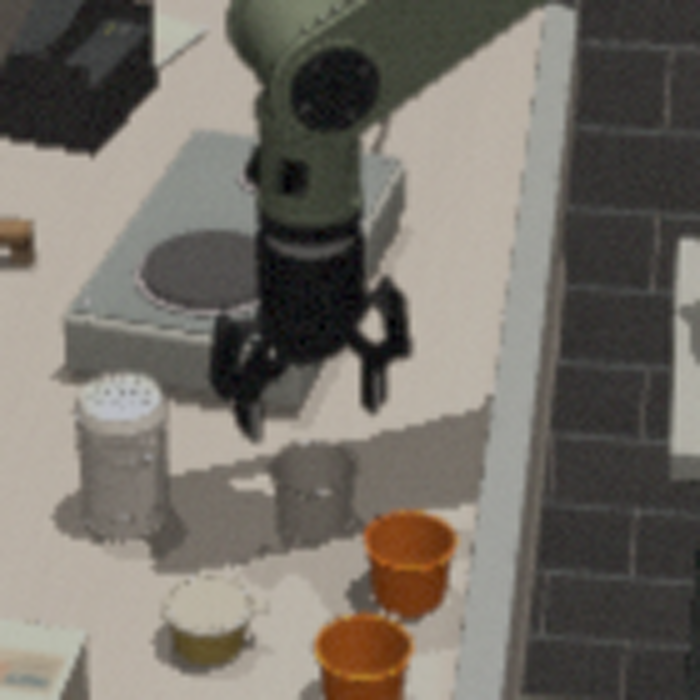

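The fingers straddle the ramekin: the tips are at zoom pixels (252,430) and (372,405), with the ramekin below at (315,470). I'm descending.

```bash
python3 - <<'E'
from h import *
print(proj("side",[411+43*.866,282+21.5,88]),proj("side",[411+43*.866,282+21.5,76]))
print(ctrl.move_l([411,282,43],vel=80,threshold=6)); st("down")
ctrl.gripper_to(60,force=30); s=st("closed")
snap("grasp",(230,370,150,290),5)
ctrl.move_l([411,282,70],vel=60); st("lift")
snap("lift",(230,370,150,290),5)
E
```

```text
[281.07283821 237.65232011] [281.13562789 240.34685325]
False
down t4.75 [411.4 282.2  43.3] F [-0.43 -0.51  0.06] T [-0.007  0.061 -0.01 ] w85.2
closed t5.08 [411.5 282.3  44.1] F [-1.33 -0.63  4.65] T [-0.09   0.282 -0.062] w64.4
lift t5.73 [411.1 282.   70.3] F [-0.22  0.48 -1.77] T [-0.042  0.032  0.014] w64.5
```

View pics/lift.png

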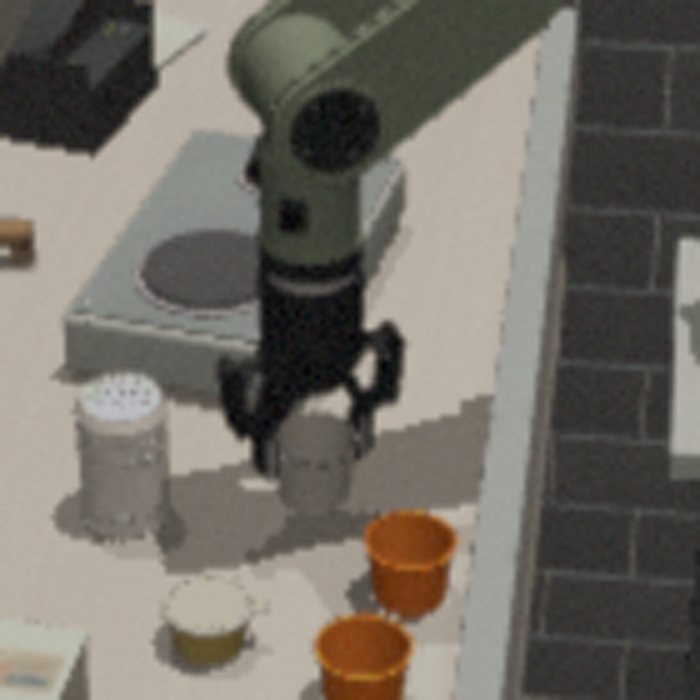

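The ramekin is held upright between the fingers, with its body centred at zoom (315,465). I'm carrying it over the plate.

```bash
python3 - <<'E'
from h import *
R=jr(30)
ctrl.move_l([411,282,210],vel=150)
ctrl.move_l([523.5,60,210],vel=180); 
ctrl.move_l([523.5,60,140],vel=100); st()
snap("over",(230,330,150,250),7)
E
```

```text
t9.25 [524.1  60.1 140.6] F [-0.63 -0.21 -1.83] T [-0.002 -0.029  0.005] w64.5
```

View pics/over.png

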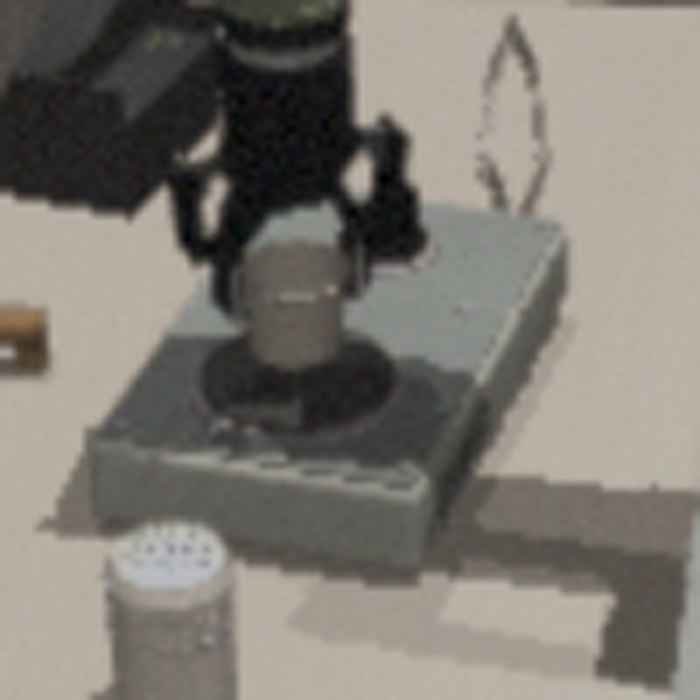

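The ramekin is over the plate. Its foot is at zoom (295,360), above the plate centre at about (298,380). I'm lowering it slowly with a force stop.

```bash
python3 - <<'E'
from h import *
ctrl.move_l([523.5,60,126],vel=60); ctrl.hold(0.3); st()
print(ctrl.move_l([523.5,60,114],vel=15,threshold=3)); s=st("contact")
snap("contact",(230,330,150,250),7)
E
```

```text
t9.98 [523.7  60.  126.3] F [ 0.42 -0.78 -1.4 ] T [-0.064  0.029 -0.008] w64.4
True
contact t10.44 [523.9  59.6 121.2] F [ 0.18 -1.2   3.68] T [-0.126 -0.095  0.023] w64.5
```

View pics/contact.png

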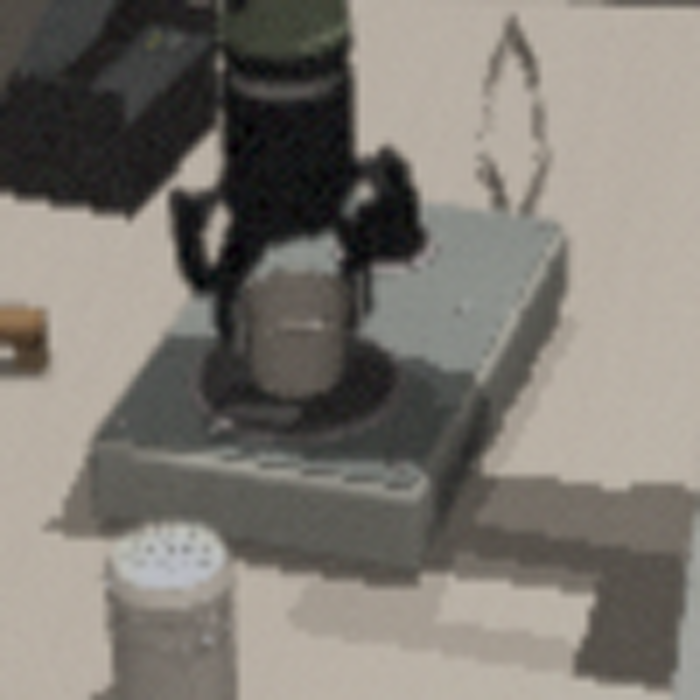

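Contact came at TCP z=121, as expected for the plate. The foot is at zoom (297,395) inside the dark disc. I'll release, retreat straight up and measure.

```bash
python3 - <<'E'
from h import *
print(ray("side",271.9,205.9,77))
ctrl.gripper_to(85); st("open"); ctrl.hold(0.3)
ctrl.move_l([523.5,60,200],vel=100); st()
ctrl.move_l([470,-60,240],vel=200)
# go aside to clear the view
ctrl.move_l([400,-150,240],vel=200)
p,d=snap("placed",(230,330,150,250),7)
snap("placedw")
E
```

```text
[520.45333253  78.78537249  77.        ]
open t10.83 [522.   60.1 119.7] F [ 0.05 -0.27  0.67] T [-0.043  0.022  0.008] w85.1
 t12.08 [522.9  60.  199.2] F [0.27 0.03 0.36] T [-0.002  0.023  0.026] w85.1
```

View pics/placed.png

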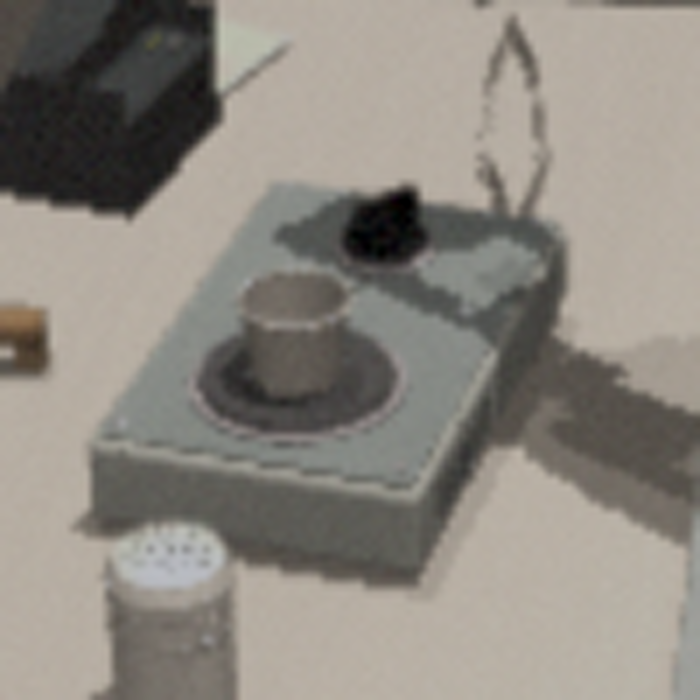

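The ramekin stands upright on the plate, with its rim centred at zoom (295,298) and its foot near (292,375). The ring spans x from 190 to 408. I'll put numbers on it.

```bash
python3 - <<'E'
from h import *
print("rim c",ray("side",271.7,192.07,129)); print("rim lr",ray("side",239/7+229.5,192.1,129)[:2],ray("side",352/7+229.5,192.1,129)[:2])
print("foot near",ray("side",291/7+229.5,398/7+149.5,77))
print("ring lr",ray("side",190/7+229.5,203.3,72)[:2],ray("side",408/7+229.5,203.3,72)[:2],"bot",ray("side",290/7+229.5,440/7+149.5,70)[:2])
D=np.array([optics.grab_frame("side")[1] for _ in range(10)]); d=np.median(D,0); P=cloud("side",d)
X,Y,Z=[P[...,i] for i in range(3)]
m=(X>470)&(X<580)&(Y>0)&(Y<130)&(Z>123)&(Z<136); print("depth rim",circ(P[m]),m.sum(),np.median(Z[m]))
for v in range(176,188): print(v,' '.join("%4d,%5d,%3d|"%tuple(P[v,u].round()) for u in range(278,293)))
E
```

```text
rim c [523.26837047  58.20010948 129.        ]
rim lr [555.11476499  62.35661258] [491.25836734  54.49448256]
foot near [523.16623388  82.57236726  77.        ]
ring lr [586.72635211  59.14773776] [461.35223351  43.56381772] bot [518.28632198 115.4776556 ]
depth rim (array([523.40594273,  60.10741997]), np.float64(31.139912072803767)) 55 127.74593802010416
176  558, -301,  3|  554, -303,  2|  549, -303,  2|  544, -303,  2|  540, -308,  0|  535, -302,  4|  530, -306,  2|  526, -306,  2|  521, -308,  1|  516, -308,  2|  483, -119,107|  507, -308,  2|  503, -312,  0|  498, -311,  1|  493, -312,  1|
177  536, -174, 69|  532, -173, 70|  527, -172, 71|  524, -178, 67|  538, -296,  2|  534, -298,  0|  529, -299,  1|  496, -114,105|  491, -110,107|  486, -110,107|  483, -116,104|  479, -119,103|  501, -298,  3|  496, -297,  3|  492, -302,  1|
178  535, -163, 70|  530, -163, 70|  526, -162, 71|  521, -164, 70|  507, -103,105|  502,  -99,107|  499, -104,105|  494, -106,104|  490, -107,104|  486, -107,104|  482, -110,103|  479, -117, 99|  499, -288,  3|  495, -294,  0|  491, -292,  2|
179  533,
[... 1486 characters left out ...]
 78|  513,  -85, 81|  510,  -89, 78|  505,  -90, 78|  501,  -88, 80|  497,  -90, 79|  493,  -94, 77|  489,  -96, 76|  484,  -94, 77|  480,  -95, 77|  476,  -96, 77|  472,  -96, 77|  469, -105, 72|  464, -105, 72|
186  523,  -88, 73|  519,  -92, 71|  514,  -86, 75|  509,  -82, 77|  504,  -81, 78|  500,  -82, 78|  496,  -82, 78|  491,  -81, 79|  487,  -83, 78|  483,  -83, 79|  479,  -84, 78|  475,  -89, 76|  472,  -98, 71|  467,  -94, 74|  464, -103, 68|
187  522,  -85, 70|  518,  -86, 70|  513,  -83, 71|  509,  -84, 71|  504,  -81, 73|  500,  -80, 74|  496,  -83, 73|  492,  -85, 72|  488,  -86, 72|  483,  -84, 73|  480,  -90, 70|  475,  -87, 72|  471,  -89, 71|  467,  -92, 69|  463,  -92, 70|
```

The ramekin is at about (523,59), the plate at about (523,56–60), so it is well within 20 mm. At the knob, the depth of the bar's near face gives a line at about 40° world. That matches two clicks (nose at 41°), with the axis near (497,-104). I'm approaching the bar.

```bash
python3 - <<'E'
from h import *
ctrl.gripper_to(50,force=20)
ctrl.move_ptp([497,-104,200],jr(-49)); st()
ctrl.move_l([497,-104,140],vel=120); ctrl.hold(.2); st()
snap("kh",(240,320,130,210),8)
print(ctrl.move_l([497,-104,110],vel=40,threshold=5)); s0=st()
snap("kd",(240,320,130,210),8)
E
```

```text
t16.07 [ 496.9 -104.1  200.1] F [-0.45  0.43  0.09] T [-0.024 -0.029  0.035] w50.0
 t16.92 [ 497.8 -104.3  141.1] F [-0.03  1.09 -0.19] T [ 0.003 -0.083 -0.047] w50.3
False
 t17.87 [ 497.2 -104.1  110.1] F [ 0.35 -0.02  0.31] T [ 0.038 -0.025 -0.008] w50.4
```

View pics/kd.png

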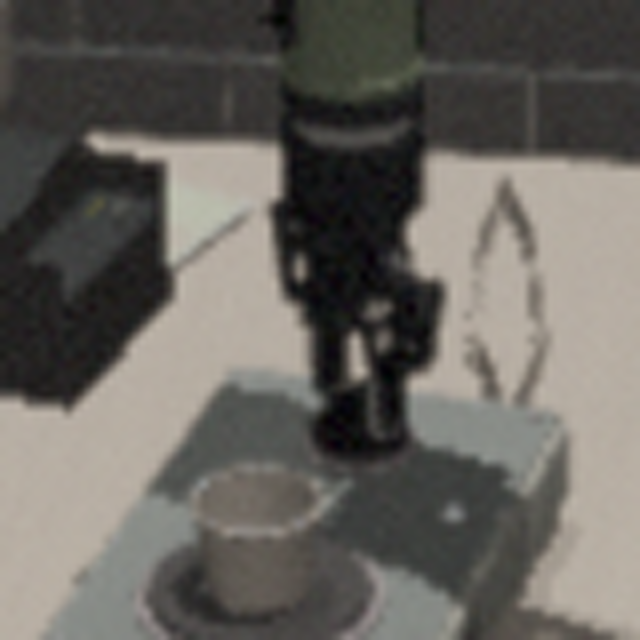

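The fingers straddle the bar at zoom (330,380) and (385,400), with the knob at (355,420). I'll close in steps and watch the force.

```bash
python3 - <<'E'
from h import *
n=np.array([np.cos(np.radians(-49)),np.sin(np.radians(-49)),0])
ctrl.move_l([497,-104,106.5],vel=30,threshold=5); st()
for w in (30,24,20,17,15,13.5):
    ctrl.gripper_to(w); ctrl.hold(.15); s=st(w); f=s['force']@n; print(" fn %.2f"%f)
    if abs(f)>4: break
E
```

```text
t18.18 [ 496.8 -103.9  106.3] F [-0.42 -0.44 -0.3 ] T [ 0.007 -0.046 -0.008] w49.9
30 t18.67 [ 497.  -104.   106.5] F [-0.2   0.09 -0.02] T [-0.025 -0.026  0.038] w30.1
 fn -0.20
24 t19.05 [ 497.  -104.   106.5] F [-0.16 -0.5   0.11] T [0.003 0.029 0.001] w23.9
 fn 0.27
20 t19.42 [ 497.  -104.   106.5] F [ 0.19 -0.28 -0.05] T [-0.006  0.019 -0.023] w20.0
 fn 0.34
17 t19.78 [ 497.  -104.   106.5] F [ 0.71 -0.42  0.52] T [-0.011 -0.064  0.039] w16.9
 fn 0.78
15 t20.15 [ 497.  -104.   106.5] F [-0.06  0.59  0.56] T [ 0.006 -0.048  0.002] w15.3
 fn -0.48
13.5 t20.52 [ 497.1 -104.1  106.6] F [ 0.64 -2.12 -1.38] T [-0.118 -0.032 -0.021] w13.6
 fn 2.02
```

```bash
python3 - <<'E'
from h import *
ctrl.gripper_to(8); ctrl.hold(.2); st("grip")
p=np.array([497.3,-104.3,106.5])
for a in (-45,-41,-37,-33,-29):
    ctrl.move_l(p,rot=jr(a),vel=20) if False else ctrl.move_l(p,jr(a)); ctrl.hold(.15); s=st(a); n=jr(a)[:,1]; b=jr(a)[:,0]; print("  fn %.1f fb %.1f"%(s['force']@n,s['force']@b))
    if np.linalg.norm(s['force'])>25: break
E
```

```text
grip t20.93 [ 497.5 -104.5  106.7] F [ 2.11 -3.88 -2.81] T [-0.578 -0.383 -0.043] w11.7
-45 t21.33 [ 497.5 -104.5  106.7] F [ 1.49 -3.75 -0.02] T [-0.438 -0.292 -0.075] w11.6
  fn 3.7 fb -1.6
-41 t21.73 [ 497.4 -104.4  106.7] F [ 2.49 -3.25  0.73] T [-0.506 -0.234  0.031] w11.5
  fn 4.0 fb -0.8
-37 t22.13 [ 497.4 -104.4  106.6] F [ 1.4  -3.37  1.43] T [-0.514 -0.158  0.038] w11.6
  fn 3.1 fb -1.9
-33 t22.53 [ 497.3 -104.3  106.6] F [ 1.26 -2.43  2.98] T [-0.439  0.022  0.072] w11.3
  fn 2.4 fb -1.4
-29 t22.93 [ 497.3 -104.3  106.7] F [-2.17 -2.2   5.26] T [-0.403  0.137  0.001] w11.6
  fn -0.8 fb -3.0
```

```bash
python3 - <<'E'
from h import *
p=np.array([497.3,-104.3,106.5])
for a in (-25,-21,-17,-13,-10,-8,-6,-4):
    ctrl.move_l(p,jr(a)); ctrl.hold(.15); s=st(a); n=jr(a)[:,1]; b=jr(a)[:,0]; print("  fn %.1f fb %.1f"%(s['force']@n,s['force']@b))
    if np.linalg.norm(s['force'])>25 or abs(s['wrist_torque'][2])>.6: break
snap("off",(240,320,130,210),8)
E
```

```text
-25 t23.33 [ 497.2 -104.3  106.6] F [-0.31 -2.31  5.33] T [-0.488  0.17  -0.072] w11.5
  fn 0.7 fb -2.2
-21 t23.73 [ 497.1 -104.2  106.6] F [ 0.11 -3.18  6.08] T [-0.377  0.193  0.01 ] w12.0
  fn 1.2 fb -2.9
-17 t24.13 [ 497.1 -104.2  106.7] F [-1.41 -3.56  6.4 ] T [-0.373  0.261  0.06 ] w11.2
  fn -0.3 fb -3.8
-13 t24.53 [ 497.  -104.2  106.6] F [-1.54 -2.83  5.73] T [-0.332  0.288  0.17 ] w11.4
  fn -0.9 fb -3.1
-10 t24.93 [ 496.9 -104.2  106.6] F [-1.32 -1.62  5.73] T [-0.322  0.272  0.122] w11.6
  fn -1.0 fb -1.8
-8 t25.33 [ 496.9 -104.2  106.6] F [-1.62 -2.99  6.64] T [-0.457  0.366 -0.15 ] w11.0
  fn -1.2 fb -3.2
-6 t25.73 [ 496.9 -104.2  106.7] F [-1.17 -2.75  5.93] T [-0.478  0.367 -0.568] w11.6
  fn -0.9 fb -2.9
-4 t26.13 [ 496.9 -104.   106.7] F [-1.13 -1.01  7.33] T [-0.355  0.373 -0.836] w11.7
  fn -1.1 fb -1.1
```

View pics/off.png

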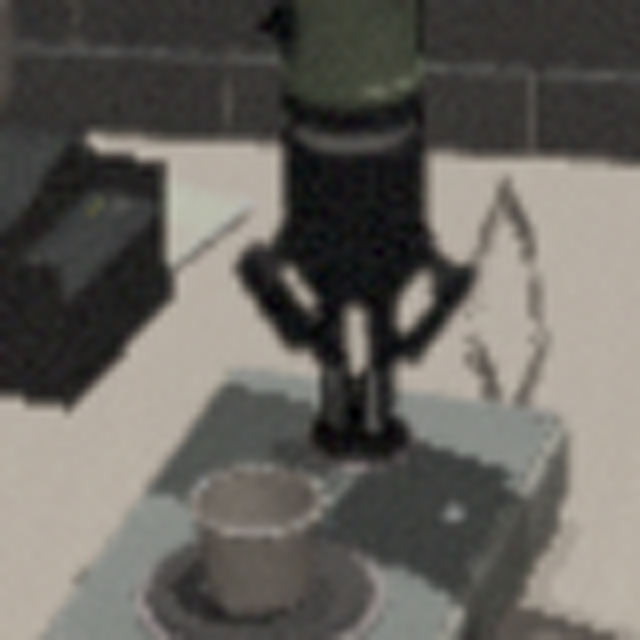

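The stop torque builds from -8.5°, so off is at about -9.3°. The picture shows the nose toward the warmer's left, with the fingers at zoom (335,400) and (378,400). Next I turn 80° clockwise.

```bash
python3 - <<'E'
from h import *
p=np.array([497.2,-104.4,106.5])
for a in (-9.3,-14,-19,-24,-29.3,-39,-44,-49.3,-59,-64,-69.3,-79,-84,-89.3):
    ctrl.move_l(p,jr(a)); ctrl.hold(.12); s=st(a); n=jr(a)[:,1]; b=jr(a)[:,0]; print("  fn %.1f fb %.1f"%(s['force']@n,s['force']@b))
    if np.linalg.norm(s['force'])>25 or abs(s['wrist_torque'][2])>1.2: break
snap("four",(240,320,130,210),8)
E
```

```text
-9.3 t26.55 [ 496.9 -104.   106.6] F [-0.65 -2.69  5.2 ] T [-0.293  0.258 -0.016] w11.7
  fn -0.2 fb -2.8
-14 t26.92 [ 497.1 -104.1  106.7] F [-0.49 -2.78  5.58] T [-0.166  0.17   0.507] w11.2
  fn 0.2 fb -2.8
-19 t27.28 [ 497.2 -104.   106.6] F [ 0.   -2.7   5.14] T [-0.242  0.07   0.07 ] w11.3
  fn 0.9 fb -2.5
-24 t27.65 [ 497.3 -104.1  106.6] F [ 0.62 -1.22  5.91] T [-0.256 -0.021 -0.079] w12.0
  fn 1.1 fb -0.9
-29.3 t28.02 [ 497.5 -104.1  106.6] F [ 0.59 -1.01  5.13] T [-0.08  -0.121 -0.005] w11.6
  fn 1.0 fb -0.6
-39 t28.45 [ 497.6 -104.3  106.6] F [ 2.43 -0.45  4.32] T [-0.057 -0.328  0.089] w11.6
  fn 2.2 fb 1.2
-44 t28.82 [ 497.7 -104.4  106.6] F [ 3.13 -0.73  3.47] T [-0.056 -0.572 -0.003] w11.4
  fn 2.8 fb 1.7
-49.3 t29.18 [ 497.7 -104.5  106.6] F [5.2  0.04 3.49] T [-0.091 -0.805 -0.001] w11.5
  fn 3.4 fb 4.0
-59 t29.62 [ 497.8 -104.6  106.6] F [ 6.27 -0.99  2.31] T [-0.146 -0.949  0.1  ] w11.6
  fn 4.1 fb 4.9
-64 t29.98 [ 497.9 -104.7  106.7] F [ 5.56 -0.86  1.35] T [-0.208 -0.93   0.02 ] w11.4
  fn 3.2 fb 4.6
-69.3 t30.35 [ 498.  -104.9  106.6] F [ 5.01 -1.69 -0.06] T [-0.278 -0.969 -0.074] w11.3
  fn 3.3 fb 4.1
-79 t30.78 [ 498.  -105.1  106.7] F [ 5.93 -3.23  0.65] T [-0.344 -1.024 -0.075] w11.7
  fn 4.3 fb 5.2
-84 t31.15 [ 498.  -105.2  106.6] F [ 5.55 -2.32  0.39] T [-0.467 -1.005 -0.154] w11.6
  fn 2.9 fb 5.3
-89.3 t31.52 [ 498.  -105.3  106.7] F [ 5.93 -2.83  1.12] T [-0.498 -0.998 -0.061] w11.5
  fn 2.9 fb 5.9
```

View pics/four.png

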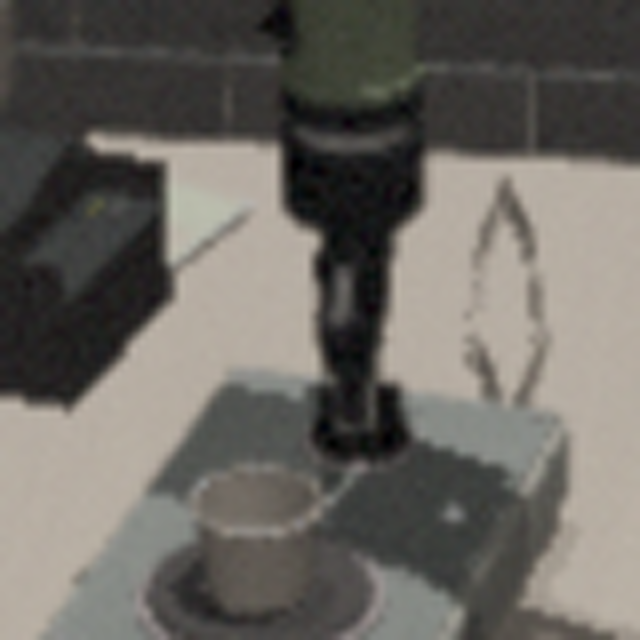

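The bar now lies along image left–right, between zoom x 318 and 400 at y 400. I'll let go, retreat and check.

```bash
python3 - <<'E'
from h import *
ctrl.gripper_to(45); ctrl.hold(.2); st("open")
s=sensors.read_state()['eef_pos']
ctrl.move_l([s[0],s[1],200],vel=100); ctrl.move_l([400,-220,260],vel=200); ctrl.move_l([330,-300,300],vel=200); st()
fr=[optics.grab_frame("side") for _ in range(12)]
f=np.mean([a[0].astype(float) for a in fr],0)[:,:,::-1].astype(np.uint8)
cv2.imwrite("pics/end.png",cv2.resize(f[165:235,235:320],None,fx=8,fy=8,interpolation=cv2.INTER_CUBIC)); cv2.imwrite("pics/endw.png",f)
d=np.median([a[1] for a in fr],0); P=cloud("side",d); X,Y,Z=[P[...,i] for i in range(3)]
m=(X>455)&(X<545)&(Y>-135)&(Y<-75)&(Z>82)&(Z<101); Q=P[m]; print(len(Q)); 
xs=np.round(Q[:,0]/4)*4
for x in np.unique(xs): print(x,np.median(Q[xs==x,1]).round(1),(xs==x).sum())
c=(Q[:,0]>484)&(Q[:,0]<510); k=np.polyfit(Q[c,0],Q[c,1],1); print("bar deg",np.degrees(np.arctan(k[0])))
m=(X>470)&(X<580)&(Y>0)&(Y<130)&(Z>123)&(Z<136); print("rim",circ(P[m]),np.median(Z[m]))
E
```

```text
open t32.18 [ 497.  -104.3  106.4] F [-0.07  0.31  0.05] T [-0.004  0.023 -0.064] w44.9
 t34.94 [ 330.3 -299.1  299.3] F [-0.31 -0.4  -0.76] T [-0.008 -0.043  0.01 ] w45.2
41
476.0 -100.5 4
480.0 -101.3 5
484.0 -100.6 4
488.0 -99.9 4
492.0 -99.9 3
496.0 -102.7 1
500.0 -101.1 4
504.0 -102.6 4
508.0 -101.5 3
512.0 -100.0 5
516.0 -104.6 4
bar deg -4.399655600892213
rim (array([523.41359655,  60.4024565 ]), np.float64(30.733326995758272)) 128.15449340774927
```

View pics/end.png

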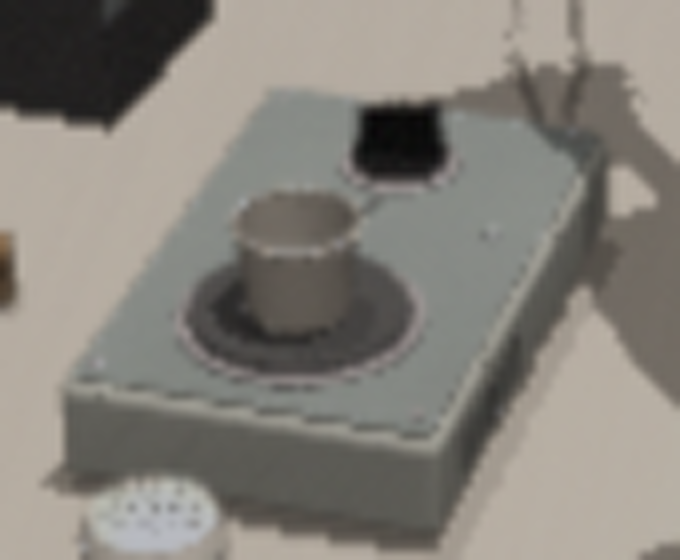

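View pics/endw.png

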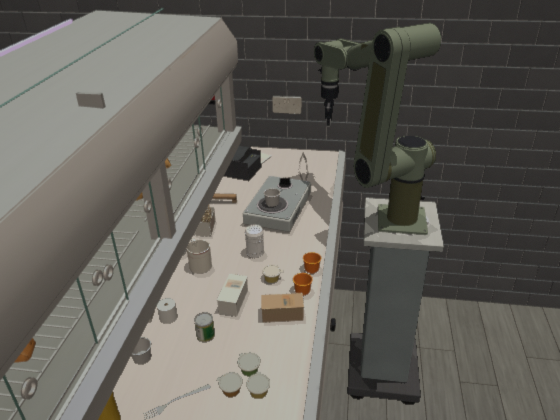

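The bar reads about -4°, closest to the fourth detent's expected +1° (the third would be +21°, the fifth -19°). The ramekin is upright on the plate, with its foot at zoom (300,320), and the bystanders look unmoved.

```bash
python3 - <<'E'
from h import *
st(); ctrl.finish_job()
E
```

```text
t35.54 [ 330.1 -299.9  300. ] F [-0.16  0.22  0.42] T [ 0.004  0.013 -0.054] w45.1
the job is handed in; nothing more can be done
```

The ramekin is standing on the hot plate and the selector is four clicks clockwise from off. I handed the job in at about 35.5 s, and no verdict was reported.

**What I did**
- **Ramekin:** I gripped it across the outside, lowered it onto the plate at 15 mm/s with a force stop, and let go.
- **Selector:** I turned it anticlockwise until I felt the stop. The torque rose to 0.84 N m just past a tool angle of -9°, which put off at -9.3°. I then turned it 80° clockwise, let go, and moved the arm clear.

**Last checks**
- **Ramekin:** it looks upright, with its rim centre at about (523, 60). The plate measured (524, 60), though the trim ring suggested up to 8 mm less in y; either way it is inside the 20 mm limit.
- **Selector:** the bar reads about -4° by noisy depth, against about +1° expected for the fourth detent. The neighbouring detents would read +21° and -19°.
- **Surroundings:** the tub, dredger, tongs and carton look unmoved in the last wide picture, and the arm touches nothing.

**What disagreed**
- **Top camera:** something fixed blocks it, so every position came from the side camera alone.
- **Knob axis:** my estimates differed by up to about 9 mm. The low forces while gripping and turning showed that the point I used was right to about 1 mm.

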